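# Load and lock a circuit board in a test fixture

## Task

With a fingertip, push the green circuit board along its rails until it is fully home against the black end stop, then push the red lever sideways, past its first click, all the way to its second stop so that the latch locks the board in. Only push: do not lift the board, and leave the other things on the bench alone.

Things in the scene. Friction and masses are not known exactly. Their poses are not given: they have to be found in the camera images.
- fixture: grey test fixture fixed to the bench, plate 180 (x) x 240 (y) x 20 mm thick. Origin: centre of its underside, on the table; x points from the loading side to the end stop, y left, z up. Two black rails along x (10 high above the plate, 8 wide, 83 apart inside, centred on y = +30) guide the board to the black end stop. White, yellow, green stripes mark lever open, first detent, second stop
- nest_stop (a point): middle of the foot of the black end stop's near face (28 mm high, 99 wide), on the plate's top, at fixture x = +70, y = +30, z = +20 mm. The board's far edge must touch this face. Axes as the fixture's
- board_edge (a point): middle of the near upright face, the one to push, of the blue terminal strip (60 mm wide, 10 thick) on the near edge of the green circuit board; 11 above the plate (fixture z = +31), strip's top 18 above it. Board 90 (x) x 80 x 4, 130 g, loose and flat on the plate, starts 25 to 40 short of the stop, 1.5 play each side, slides with about 1 N. Home: this point is at fixture x = -20
- lever_push (a point): middle of the right-hand (-y) face, the one to push, of the red upright lever paddle; fixture x = -29 mm, y = -90 + travel, z = +50. Paddle 24 wide (x), 10 thick (y), top 46 above the plate. A steel latch bar (9 wide, top 13 above the plate) runs 59 to its left and closes in front of the board; a board not home blocks it. Axes as the fixture's
- lever (a joint): travel of the red lever along the fixture's +y (left), in m: starts open at 0 to 0.008; first detent at 0.020, where it clicks and resists; free again past 0.033; second stop, a hard end, at 0.050. Sliding takes about 3 N, entering the first detent about 5 N, leaving it onward about 10 N. It stays where it is left
- jar: small amber screw jar, 34 mm across, 40 tall, standing on the fixture's plate behind the lever; origin under its centre. Bystander, leave alone
- screwdriver: yellow screwdriver, 170 long, lying on the table to the right of the fixture; origin mid-length, on its underside. Bystander, leave alone
- spool: metal solder spool, 56 mm across, 40 tall, on the table to the left of the fixture; origin under its centre. Bystander, leave alone
- flux: clear bottle with yellow cap, 48 mm across, 90 tall, on the table behind the fixture; origin under its centre. Bystander, leave alone
- heatsink: black finned heat sink, 40 x 40 x 24, on the table behind the fixture; origin under its centre. Bystander, leave alone
- meter: black hand multimeter with an orange dial, 150 x 80 x 32, lying on the table at the left; origin under its centre. Bystander, leave alone
There are look-alikes about, which are no part of the job. What is meant by the part that bears board_edge is not purple, and is the smaller of those in its own colour.

How it is judged:
On the way, in this order (a step that is already met when the one before it is completed fails the run):
1. the board is fully home against the end stop (within 3.5 mm), flat in the nest (x of board_edge in the frame of fixture above -0.0235 m and z of board_edge in the frame of fixture below 0.034 m and angle between board_edge's own z axis and vertical below 0.05 rad), for 0.2 s.
2. the lever is past its first detent and at its second stop (within 3 mm) (value of joint lever above 0.047 m), for 0.2 s.
At the end, for the whole second after the job is handed in: the board lies flat in the nest within 3.5 mm of the end stop and the lever rests within 3 mm of its second stop (travel above 0.047 m) (all of step 1 and value of joint lever above 0.047 m and velocity of joint lever below 0.01 m/s); the robot touches nothing.
It fails at once if the board is lifted (more than 8 mm) or tipped (more than about 15 degrees) (z of board_edge in the frame of fixture above 0.039 m or angle between board_edge's own z axis and vertical above 0.26 rad).
It fails at once if a bystander is moved more than 20 mm (distance of any of jar, screwdriver, spool, flux, heatsink, meter from where it was at the start of the episode above 0.02 m).
It also fails if it takes over 51 s, if anything falls off the work surface, if the arm or the gripper's body presses on something with over 40 N, if the wrist force passes 120 N, or if a joint passes its speed limit or range.

## Robot

A 7-joint arm with a two-finger parallel gripper is mounted at the origin on the work surface. World frame = base frame: x ahead of the robot, y to its left, z up, the work surface at z = 0. Lengths are in m, angles in rad, forces in N, time in s.
With the tool pointing down it reaches from about 0.425 to 0.925 m from the base axis. Payload 6.8 kg.
Tool frame: the origin (TCP) lies on the mounting face of the last link; the fingertips stand 173 mm ahead of it and the grasp point (between the pads) lies 155 mm ahead of it; z points along the fingers, y is the line along which they close (so a half turn about z gives the same grasp; the last joint's range is limited). The gripper opens to 85 mm and grips with 20 to 120 N. Pads are 22 mm wide; open, the fingers measure 114 mm over their backs; the gripper's body (76 mm by 85 mm) begins 54 mm behind the grasp point. The pads swing forward as they close: fully open they stand 13 mm farther back than shut.
Start: joints at [1.019, 0.477, 0.022, 1.555, -0.011, 1.109, -0.083], TCP at [0.29, -0.61, 0.405] pointing down, gripper open.
Joint ranges: [-2.96, 2.96], [-0.34, 2.1], [-1.41, 1.46], [0.24, 2.44], [-1.37, 4.51], [0.17, 1.92], [-2.96, 2.96]. Speed limits (rad/s): [2.39, 2.39, 3.14, 3.14, 3.14, 3.14, 3.14].

## Interface

Orientations are given as a unit quaternion [w, x, y, z].
In Python, from station import bot gives the robot as it stands. The module is installed in compiled form; this text tells all that it offers.
- The arm moves only by the shell command python3 -m pendant 'ROWS' [FORCE]. ROWS is JSON, a list of rows, each a list of 5 numbers: the finger opening in m, from 0 to 0.0854, then the shift along the tool's x, y, z in m, then the turn about the tool's z in degrees. In form: [[jaw, x, y, z, yaw], ...]. A call has 1 to 12 rows; each row shifts and turns the commanded pose from where the row before left it, along the tool's axes as they then stand; what a row does not reach is not made up. A row lasts 1/12 s, in which the tool goes at most 41.7 mm and 7.16 degrees, less where a joint would pass 70% of its speed; a pose out of reach is approached as far as the arm can. A call with a gripper value outside its range is refused whole. The fingers move at their own pace and stop on an object; FORCE is the grip in N (left out, the last holds). Time passes only in rows, so rows that do not move let the fingers close. It gives the time, the measured TCP pose, the force, the opening and the grip force at its end, in the units of the state.
- bot.get_obs(): the state, without advancing time (a new reading comes with each control period).
- bot.read_camera(name): name is "side" or "top" or "wrist"; returns (picture, depth): 400x640x3 uint8, blue, green, red; 400x640 float32, m along the optical axis (not along the pixel's ray), 0 where there is no reading.
- bot.camera_model(name): a dict with "intrinsics" (3x3 intrinsics, pixels), "R" (3x3) and "t" (3): a world point X has camera coordinates R X + t. Camera axes: x right, y down, z forward; pixel columns grow to the right and rows downward; lengths in m; the calibration is good to about 2 mm. A picture is of the moment at which its call begins: read the wrist's pose just before it. camera_model takes no time and is no camera call; for the wrist camera it gives the pose at the moment of the call.
- bot.hand_in(): hands the job in; it is judged then, once.
Trained networks look in the newest picture that a camera, given by its name, has taken for a name from the list of things; names that differ only in an ending like _2 or _b are one class to them, and where a whole thing is asked for, a point or a joint stands for the part that bears it (a point fixed in the world has none). Each returns a list of dicts, best first, with "score" (0 to 1); they miss things now and then, are a little off and sometimes report something else, mostly with a low value. They report only what shows in the picture. A call takes as long as a camera call. They do not tell look-alikes from the thing itself.
- bot.boxes_of(name, camera): "at" ([column, row] in pixels, amid what is visible of it).
- bot.trace(name, camera): "mask" (400x640 bool, what is visible of it) and "at" ([column, row] in pixels, amid what is visible of it).
- bot.pinpoint(name, camera): "at" ([column, row] in pixels: a listed point, or the origin of a listed thing).
The state is a dict: "t": time; "q": joint angles; "joint_vel": joint speeds; "joint_torque": joint torques, N m; "eef_pos": TCP position; "tool_rot": TCP orientation; "contact_force": force on the tool from outside, world axes, zero at the start; "torque": the same for the moment, N m; "gripper_width": opening from 0.0 (shut) to 1.0 (fully open); "grasp_force": force on a finger pad.
Only numpy, scipy, OpenCV 4.12 (cv2) and the standard library are available. Lean on these libraries where they do the work, as an engineer would, in place of code of your own. Each camera call takes 0.05 s, during which the arm holds its last target. There are 200 camera calls.

## Working session

There is one attempt and no reset: what is moved stays moved. The work goes in short steps, Python scripts to look and compute and a shell command to move; the robot and the scene stay as the last step left them, time stands still between calls to the robot, and variables do not carry over. Pictures are saved under pics/ and viewed, at most 10 in all, crops included, and the job is handed in when it is done.

```bash
mkdir -p pics; cat > h.py <<'E'
import numpy as np, cv2
from station import bot
def ray(c,u,v):
    m=bot.camera_model(c);K=np.array(m["intrinsics"]);R=np.array(m["R"]);t=np.array(m["t"])
    return -R.T@t, R.T@np.linalg.inv(K)@np.array([u,v,1.])
def at_z(c,u,v,z):
    o,d=ray(c,u,v); return o+d*(z-o[2])/d[2]
def at_d(c,u,v,dep):
    o,d=ray(c,u,v); return o+d*dep[int(round(v)),int(round(u))]
E
python3 - <<'E'
from h import *
s=bot.get_obs();print({k:np.round(v,3) for k,v in s.items()})
for c in("top","side"):
    im,d=bot.read_camera(c);cv2.imwrite(f"pics/{c}0.png",im)
    for n in("fixture","nest_stop","board_edge","lever_push"):
        for r in bot.pinpoint(n,c)[:3]:
            u,v=r["at"]
            print(c,n,np.round(r["at"],1),round(r["score"],2),np.round(at_d(c,u,v,d),3))
E
```

```text
{'t': np.float64(0.0), 'q': array([ 1.019,  0.478,  0.022,  1.556, -0.011,  1.109, -0.083]), 'joint_vel': array([-0.   ,  0.   , -0.001, -0.   ,  0.001, -0.002, -0.001]), 'joint_torque': array([ 1.0000e-03, -5.9645e+01,  1.6080e+00, -2.8119e+01,  1.2000e-02,
        9.0000e-03, -0.0000e+00]), 'eef_pos': array([ 0.29 , -0.609,  0.404]), 'tool_rot': array([-0.001,  0.975,  0.22 , -0.   ]), 'contact_force': array([-0.107,  0.084, -0.894]), 'torque': array([-0.06 , -0.024, -0.042]), 'grasp_force': np.float64(0.0), 'gripper_width': np.float64(1.008)}
top fixture [345.7 203.6] 0.76 [ 0.536 -0.008  0.023]
top fixture [328.4 221.1] 0.37 [0.494 0.037 0.019]
top nest_stop [339.  174.6] 0.75 [0.615 0.004 0.017]
top board_edge [425.2 305.2] 0.74 [ 0.282 -0.181  0.025]
top board_edge [339.4 175.8] 0.67 [0.611 0.003 0.021]
top board_edge [325.8 222.9] 0.61 [0.49  0.044 0.018]
top lever_push [377.7 214. ] 0.5 [ 0.498 -0.079  0.064]
side fixture [327.5 232.2] 0.61 [ 0.541 -0.03   0.017]
side nest_stop [354.7 214.2] 0.78 [0.613 0.015 0.019]
side board_edge [306.7 208.5] 0.66 [0.497 0.033 0.034]
side board_edge [405.7 293.1] 0.64 [ 0.685 -0.203  0.025]
side board_edge [213.8 297.9] 0.58 [ 0.283 -0.161 -0.001]
side lever_push [310.7 246.4] 0.61 [ 0.498 -0.084  0.048]
```

View pics/top0.png

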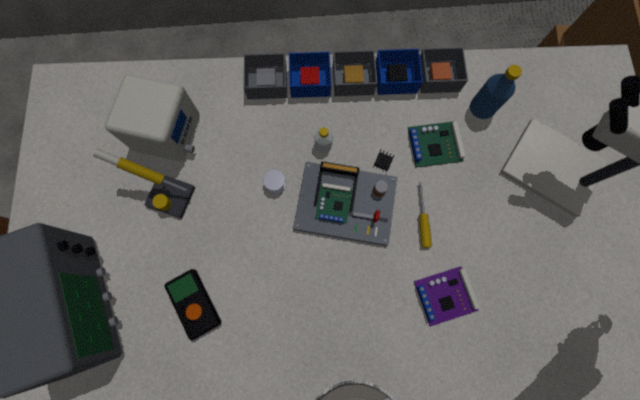

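View pics/side0.png

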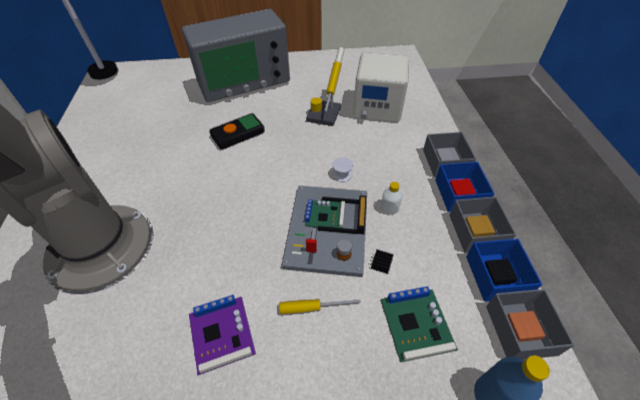

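The fixture sits at about (345,203) in the top picture. Its small green board has its blue strip at (330,220), and the red lever is at (377,215). The larger green board at (435,145) and the purple one at (445,295) are decoys. Next I fit the fixture pose.

```bash
python3 - <<'E'
from h import *
for c in("top","side"):
    im,d=bot.read_camera(c)
    r=bot.trace("fixture",c)[0];m=r["mask"]
    v,u=np.nonzero(m);P=np.array([at_d(c,a,b,d) for a,b in zip(u,v)])
    k=(abs(P[:,2]-.02)<.007);Q=P[k]
    pts=np.array([at_z(c,a,b,.02)[:2] for a,b in zip(u[k],v[k])])
    print(c,r["score"],cv2.minAreaRect((pts*1000).astype(np.float32)))
E
```

```text
Traceback (most recent call last):
  File "h.py", line 9, in at_d
    o,d=ray(c,u,v); return o+d*dep[int(round(v)),int(round(u))]
        ~~~^^^^^^^
  File "h.py", line 4, in ray
    m=bot.camera_model(c);K=np.array(m["intrinsics"]);R=np.array(m["R"]);t=np.array(m["t"])
ValueError: time passes only in moves, steps and waits
```

```bash
python3 -m pendant '[[0,0.02,0.04,0,-5],[0,0.01,-0.04,0,-5],[0,0.02,-0.036,0,0],[0,0.02,-0.036,0,0],[0,0.02,-0.036,0,0],[0,0.02,-0.036,0,0],[0,0.02,-0.036,0,0],[0,0.02,-0.036,0,0],[0,0.02,-0.036,0,0],[0,0.02,-0.036,0,0]]'
```

```text
t: 1.43
eef_pos: [0.2739, -0.2664, 0.4048]
tool_rot: [0.0, 0.953, 0.304, 0.0]
contact_force: [1.2, -0.1, -0.3]
gripper_width: 0.002
grasp_force: 0.0
```

```bash
python3 -m pendant '[[0,0.031,-0.012,0,0],[0,0.031,-0.012,0,0],[0,0.031,-0.012,0,0],[0,0.031,-0.012,0,0],[0,0.031,-0.012,0,0],[0,0.031,-0.012,0,0],[0,0.031,-0.012,0,0],[0,0.031,-0.012,0,0],[0,0.031,-0.012,0,0],[0,0,0,0,7],[0,0,0,0,7],[0,0,0,0,7]]'
python3 -m pendant '[[0,0,0,0,7],[0,0,0,0,7],[0,0,0,0,7],[0,0,0,0,0]]'
python3 - <<'E'
import re
s=open('h.py').read()
s=s.replace('import numpy as np, cv2','import numpy as np, cv2, functools').replace('def ray','@functools.lru_cache(None)\ndef cm(c): return bot.camera_model(c)\ndef ray').replace('m=bot.camera_model(c)','m=cm(c)')
open('h.py','w').write(s)
E
python3 - <<'E'
from h import *
cm("wrist")
for c in("wrist","top","side"):
    im,d=bot.read_camera(c)
    if c=="wrist": cv2.imwrite("pics/w1.png",im)
    for n in("fixture","nest_stop","board_edge","lever_push"):
        for r in bot.pinpoint(n,c)[:2]:
            u,v=r["at"]
            if 0<=u<639 and 0<=v<399: print(c,n,np.round(r["at"],1),round(r["score"],2),np.round(at_d(c,u,v,d),4))
    rr=bot.trace("fixture",c)
    if not rr: continue
    m=rr[0]["mask"];v,u=np.nonzero(m);P=np.array([at_d(c,a,b,d) for a,b in zip(u,v)])
    Q=P[abs(P[:,2]-.02)<.007]
    print(c,rr[0]["score"],np.median(Q[:,2]),cv2.minAreaRect((Q[:,:2]*1000).astype(np.float32)))
E
```

```text
t: 2.43
eef_pos: [0.4395, -0.0179, 0.4048]
tool_rot: [-0.0, 0.992, 0.123, 0.0]
contact_force: [-0.2, -0.4, -0.9]
gripper_width: 0.001
grasp_force: 0.0
t: 2.77
eef_pos: [0.4392, -0.0186, 0.4049]
tool_rot: [0.0, 0.998, -0.06, 0.0]
contact_force: [0.2, 0.5, 0.4]
gripper_width: 0.003
grasp_force: 0.0
wrist fixture [300.6  69.2] 0.79 [ 0.542  -0.0101  0.0229]
wrist board_edge [265.2 121. ] 0.95 [0.4973 0.0311 0.0375]
wrist board_edge [464.5 269.7] 0.84 [ 0.2874 -0.1805  0.0137]
wrist lever_push [379.5 106.6] 0.62 [ 0.4996 -0.079   0.0664]
wrist 0.62 0.020343890982853885 ((534.2578735351562, -7.609283447265625), (239.68299865722656, 161.33677673339844), 77.99119567871094)
top fixture [345.8 203.7] 0.84 [ 0.5367 -0.0087  0.0202]
top board_edge [329.6 218.7] 0.55 [0.498  0.0345 0.0299]
top 0.93 0.019037801964702172 ((547.4744262695312, 11.918182373046875), (195.5542449951172, 180.96087646484375), 78.13800811767578)
side fixture [329.6 228.4] 0.93 [ 0.5467 -0.0264  0.0273]
side nest_stop [354.9 215.3] 0.92 [0.613  0.0108 0.0203]
side board_edge [216.1 298.4] 0.97 [ 0.2874 -0.1621 -0.0017]
side board_edge [306.  208.2] 0.86 [0.4961 0.044  0.0218]
side lever_push [308.8 249.2] 0.49 [ 0.4934 -0.0842  0.0369]
side 0.65 0.019232782608542887 ((543.6942749023438, -8.906097412109375), (241.63125610351562, 179.8580780029297), 77.8187484741211)
```

View pics/w1.png

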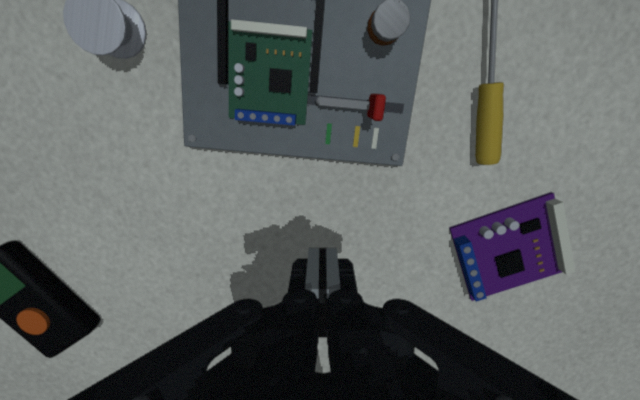

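The wrist picture shows the board's strip at (265,119), the lever at (377,106) and the fixture edge tilted about 5° from the tool. That puts the fixture heading near -12° and its centre near (0.541, -0.007). I'll move in behind the board.

```bash
python3 -m pendant '[[0,0,0,0,5],[0,0.0095,-0.031,0,0],[0,0,-0.032,0,0],[0,0,0,0.03,0],[0,0,0,0.03,0],[0,0,0,0.03,0],[0,0,0,0.03,0],[0,0,0,0.03,0],[0,0,0,0,0],[0,0,0,0,0]]'
python3 - <<'E'
from h import *
cm("wrist")
s=bot.get_obs();p=s["eef_pos"];q=s["tool_rot"];a=2*np.arctan2(q[2],q[1])
print(p,np.degrees(a),s["contact_force"])
X=np.array([np.cos(a),np.sin(a)]);Y=np.array([np.sin(a),-np.cos(a)])
im,d=bot.read_camera("wrist");cv2.imwrite("pics/w2.png",im)
for n in("board_edge","lever_push","nest_stop"):
  for r in bot.pinpoint(n,"wrist")[:2]:
    u,v=r["at"];w=at_d("wrist",u,v,d);e=w[:2]-p[:2];print(n,r["at"],r["score"],w,"tool",e@X,e@Y)
E
```

```text
t: 4.5
eef_pos: [0.4607, 0.0413, 0.254]
tool_rot: [0.0, 0.995, -0.101, -0.002]
contact_force: [0.9, 0.0, 1.4]
gripper_width: 0.002
grasp_force: 0.0
[0.46074324 0.04129951 0.25401759] -11.546608822784355 [0.92623648 0.0171603  1.39851323]
board_edge [632.3, 359.3] 0.71 [ 0.28789381 -0.17939364  0.01454675] tool -0.12517628505992207 0.2508252203624536
board_edge [326.2, 169.6] 0.61 [0.49178718 0.03136438 0.01942699] tool 0.03240434921598394 0.0035201503334018
lever_push [536.9, 125.8] 0.7 [ 0.50278279 -0.07416207  0.06193661] tool 0.06430013500620128 0.10471004866123103
```

View pics/w2.png

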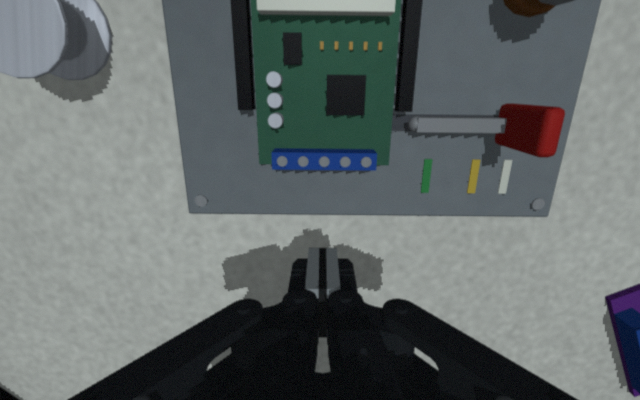

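The strip is centred at column 324, the tool at 322, and the plate edge is level in the picture, so the tool is aligned. I'll descend and push.

```bash
python3 -m pendant '[[0,0,0.001,0.025,0],[0,0,0,0.022,0],[0,0,0,0.005,0],[0,0,0,0,0],[0,0,0,0,0]]'
python3 -m pendant '[[0,0.006,0,0,0],[0,0.006,0,0,0],[0,0.006,0,0,0],[0,0.006,0,0,0],[0,0.006,0,0,0],[0,0,0,0,0],[0,0,0,0,0]]'
```

```text
t: 5.12
eef_pos: [0.4615, 0.0404, 0.2038]
tool_rot: [-0.0, 0.995, -0.101, 0.001]
contact_force: [-0.1, 0.2, -0.2]
gripper_width: -0.002
grasp_force: 0.0
t: 5.7
eef_pos: [0.4908, 0.0341, 0.2027]
tool_rot: [-0.0, 0.995, -0.101, 0.0]
contact_force: [-1.1, 0.0, -0.4]
gripper_width: 0.001
grasp_force: 0.0
```

```bash
python3 -m pendant '[[0,0.005,0,0,0],[0,0.005,0,0,0],[0,0.005,0,0,0],[0,0.004,0,0,0],[0,0,0,0,0],[0,0,0,0,0]]'
python3 - <<'E'
from h import *
im,d=bot.read_camera("wrist");cv2.imwrite("pics/w3.png",im)
E
```

```text
t: 6.2
eef_pos: [0.5094, 0.0303, 0.2027]
tool_rot: [-0.0, 0.995, -0.101, 0.0]
contact_force: [-0.3, -0.5, 1.1]
gripper_width: -0.005
grasp_force: 0.0
```

View pics/w3.png

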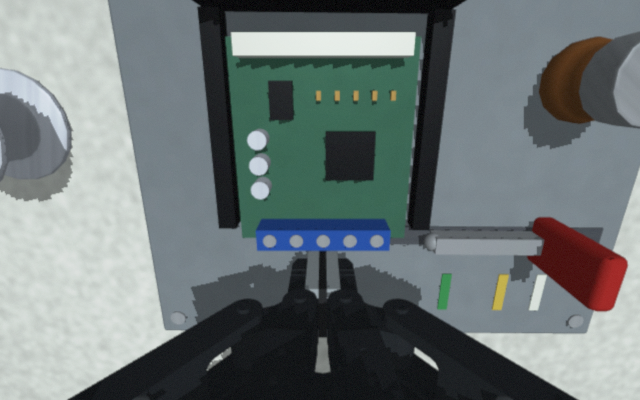

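The fingertip is on the strip at (322,250), and a gap is left before the stop (rows 12 to 32). I'll keep pushing.

```bash
python3 -m pendant '[[0,0.004,0,0,0],[0,0.004,0,0,0],[0,0.002,0,0,0],[0,0,0,0,0]]'
python3 -m pendant '[[0,0.003,0,0,0],[0,0.002,0,0,0],[0,0,0,0,0]]'
python3 -m pendant '[[0,0.003,0,0,0],[0,0,0,0,0]]'
```

```text
t: 6.58
eef_pos: [0.5191, 0.0284, 0.2027]
tool_rot: [-0.0, 0.995, -0.101, 0.0]
contact_force: [-0.6, -0.3, -0.1]
gripper_width: -0.002
grasp_force: 0.2
t: 6.83
eef_pos: [0.5207, 0.0284, 0.2021]
tool_rot: [0.001, 0.995, -0.1, -0.004]
contact_force: [-12.7, 3.2, 10.6]
gripper_width: 0.001
grasp_force: 6.5
t: 7.0
eef_pos: [0.5217, 0.0284, 0.2017]
tool_rot: [0.001, 0.995, -0.1, -0.007]
contact_force: [-19.6, 4.7, 16.0]
gripper_width: 0.003
grasp_force: 10.2
```

```bash
python3 -m pendant '[[0,-0.005,0,0,0],[0,-0.015,0,0,0],[0,-0.02,0,0,0],[0,0,0,-0.03,0],[0,0,0,-0.03,0],[0,0,0,0,0]]'
python3 - <<'E'
from h import *
cm("wrist")
im,d=bot.read_camera("wrist");cv2.imwrite("pics/w4.png",im)
for n in("board_edge","lever_push","nest_stop"):
  for r in bot.pinpoint(n,"wrist")[:2]:
    u,v=r["at"];print(n,r["at"],r["score"],at_d("wrist",u,v,d))
E
```

```text
t: 7.5
eef_pos: [0.4894, 0.0355, 0.2673]
tool_rot: [-0.001, 0.995, -0.101, 0.004]
contact_force: [0.9, 1.4, 0.3]
gripper_width: -0.0
grasp_force: 0.0
board_edge [611.8, 380.0] 0.72 [ 0.28739162 -0.17950714  0.01514996]
board_edge [323.4, 158.6] 0.66 [0.53156412 0.02586776 0.03858277]
lever_push [514.4, 183.8] 0.95 [ 0.50183828 -0.07476039  0.06396022]
```

View pics/w4.png

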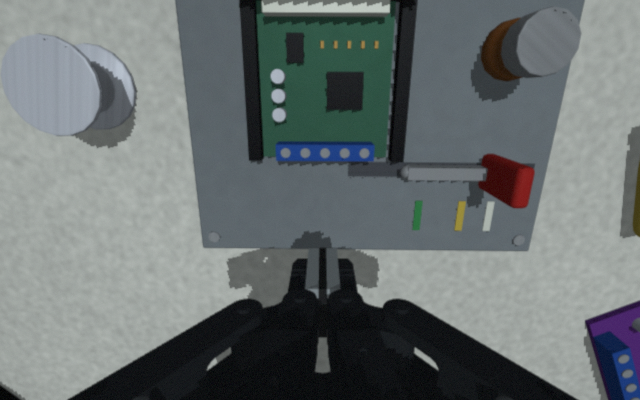

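The strip's near face is now level with the rail ends, clear of the latch slot at row 170. I'll measure it against the plate's front edge.

```bash
python3 - <<'E'
from h import *
cm("wrist");s=bot.get_obs();p=s["eef_pos"];q=s["tool_rot"];a=2*np.arctan2(q[2],q[1])
X=np.array([np.cos(a),np.sin(a)]);Y=np.array([np.sin(a),-np.cos(a)])
im,d=bot.read_camera("wrist")
f=lambda w:np.round([(w[:2]-p[:2])@X*1e3,(w[:2]-p[:2])@Y*1e3,w[2]*1e3],1)
print("angle",np.degrees(a),p)
g=im.astype(int)
for u in(285,365):
    print("strip",[(v,im[v,u].tolist(),f(at_d("wrist",u,v,d))) for v in range(157,167,1)])
for u in (290,380): print("plate",[(v,f(at_d("wrist",u,v,d)).tolist()) for v in range(242,254,2)])
print("edges L/R y at row 230",[(u,f(at_d("wrist",u,230,d)).tolist()) for u in(196,200,204,208,212,522,526,530,534)])
for (u,v) in((487,160),(505,170),(520,180),(527,190),(530,200)): print("lev",f(at_d("wrist",u,v,d)))
for n in ("lever_push","lever"):
  m=bot.trace(n,"wrist")
  if m:
    v,u=np.nonzero(m[0]["mask"]);W=np.array([f(at_d("wrist",a,b,d)) for a,b in zip(u,v)]);T=W[W[:,2]>60];print(n,len(T),T.min(0),T.max(0),W.min(0),W.max(0))
E
```

```text
angle -11.594238681853422 [0.48732616 0.03454823 0.26225576]
strip [(157, [79, 59, 48], array([ 39.8, -23.4,  20.4])), (158, [63, 59, 53], array([ 39.4, -23.3,  21.5])), (159, [61, 58, 54], array([ 38.6, -23.4,  21. ])), (160, [65, 61, 57], array([ 37.9, -23.4,  20.7])), (161, [75, 70, 63], array([ 37.3, -23.5,  20.7])), (162, [95, 90, 81], array([ 36.7, -23.4,  21.2])), (163, [106, 100, 91], array([ 35.9, -23.5,  20.8])), (164, [106, 101, 92], array([ 35.4, -23.5,  21.3])), (165, [104, 99, 90], array([ 34.2, -23.7,  19.1])), (166, [106, 100, 92], array([ 33.9, -23.6,  20.6]))]
strip [(157, [87, 58, 45], array([ 81.3,   0.5, 231.9])), (158, [53, 46, 42], array([39.3, 28.7, 21.1])), (159, [43, 39, 37], array([38.5, 28.8, 20. ])), (160, [50, 47, 43], array([38. , 28.7, 20.9])), (161, [60, 55, 51], array([37.3, 28.8, 20.7])), (162, [68, 62, 60], array([36.6, 28.8, 20.9])), (163, [69, 62, 59], array([36. , 28.8, 20.8])), (164, [67, 62, 59], array([35.2, 28.9, 20.4])), (165, [69, 64, 61], array([34.6, 28.9, 20.5])), (166, [69, 63, 59], array([34. , 28.9, 21.1]))]
plate [(242, [-21.1, -22.
[... 207 characters left out ...]
0, 20.6]), (246, [-24.3, 42.1, 20.6]), (248, [-36.1, 46.2, 0.3]), (250, [-38.1, 46.4, -0.1]), (252, [-39.6, 46.4, 0.3])]
edges L/R y at row 230 [(196, [-12.2, -87.8, 19.8]), (200, [-11.8, -84.7, 20.7]), (204, [-12.0, -82.0, 20.3]), (208, [-11.8, -79.1, 20.6]), (212, [-12.4, -76.8, 19.2]), (522, [-11.9, 141.2, 20.3]), (526, [-11.4, 143.2, 21.5]), (530, [-12.5, 147.6, 19.1]), (534, [-11.6, 149.1, 21.1])]
lev [ 39.8 103.8  29.8]
lev [ 38.7 103.6  51.9]
lev [ 36.3 105.1  64.8]
lev [ 31.5 108.4  66.9]
lev [ 25.6 111.7  66.1]
lever_push 1003 [22.7  0.5 60.1] [ 81.3 113.3 231.9] [ 8.8  0.5 19.1] [ 81.3 143.8 231.9]
lever 1013 [22.7  0.5 60.1] [ 81.3 113.3 231.9] [11.7  0.5 19.5] [ 81.3 143.8 231.9]
```

```bash
python3 - <<'E'
from h import *
cm("wrist");s=bot.get_obs();p=s["eef_pos"];q=s["tool_rot"];a=2*np.arctan2(q[2],q[1])
X=np.array([np.cos(a),np.sin(a)]);Y=np.array([np.sin(a),-np.cos(a)])
im,d=bot.read_camera("wrist")
f=lambda w:np.round([(w[:2]-p[:2])@X*1e3,(w[:2]-p[:2])@Y*1e3,w[2]*1e3],1)
o,_=ray("wrist",0,0);print(p,"cam",f(o))
for u in(295,335,355):
    for v in range(140,164,2): print(u,v,im[v,u],f(at_d("wrist",u,v,d)))
print("plate edge",[(v,f(at_d("wrist",250,v,d)).tolist()) for v in range(242,256)])
for v in (175,185,195): print("lever",[(u,f(at_d("wrist",u,v,d)).tolist()) for u in range(490,545,4)])
E
```

```text
[0.48711685 0.03471944 0.26175327] cam [ 81.3   0.5 231.3]
295 140 [131  64  34] [ 53.2 -15.   38.7]
295 142 [131  65  34] [ 52.  -15.   38.7]
295 144 [129  63  32] [ 50.9 -15.1  38.6]
295 146 [129  68  40] [ 49.6 -15.1  38.1]
295 148 [130  71  44] [ 48.7 -15.   39.7]
295 150 [130  66  36] [ 47.4 -15.1  38.8]
295 152 [130  63  32] [ 46.  -15.3  37.9]
295 154 [129  63  33] [ 44.9 -15.3  38.1]
295 156 [87 60 47] [ 40.1 -16.8  19.9]
295 158 [81 77 69] [ 38.8 -16.8  19.9]
295 160 [95 90 81] [ 37.6 -16.8  20.4]
295 162 [107 102  94] [ 36.1 -16.9  19.7]
335 140 [129  64  31] [53.3  8.3 39.4]
335 142 [131  64  31] [52.   8.4 38.1]
335 144 [131  62  31] [50.9  8.4 38.8]
335 146 [133  65  33] [49.7  8.4 38.3]
335 148 [131  68  36] [48.4  8.4 38.2]
335 150 [129  63  30] [47.2  8.4 37.9]
335 152 [129  62  32] [46.2  8.4 38.9]
335 154 [130  65  33] [44.9  8.5 38.3]
335 156 [87 60 46] [40.2  9.2 20.5]
335 158 [85 79 74] [38.9  9.2 20.5]
335 160 [97 93 83] [37.6  9.2 20.7]
335 162 [107 102  93] [36.   9.3 19. ]
355 140 [130  64  32] [53.3 19.9 39.5]
355 142 [129  62  29] [51.9 20.2 37.5]
355 144 [
[... 1275 characters left out ...]
[29.4, 103.8, 50.7]), (506, [30.4, 104.1, 54.2]), (510, [31.2, 104.6, 57.2]), (514, [32.8, 103.3, 62.8]), (518, [33.6, 103.8, 65.5]), (522, [33.9, 105.3, 66.4]), (526, [34.0, 107.1, 66.9]), (530, [34.2, 108.9, 67.3]), (534, [33.9, 111.7, 66.3]), (538, [20.7, 145.2, 20.4]), (542, [20.5, 148.3, 19.9])]
lever [(490, [13.5, 114.5, 20.0]), (494, [13.8, 116.7, 21.0]), (498, [13.8, 119.3, 21.0]), (502, [23.7, 104.2, 51.8]), (506, [25.2, 103.8, 56.5]), (510, [26.5, 103.7, 60.3]), (514, [27.4, 104.1, 63.3]), (518, [28.1, 104.9, 65.5]), (522, [28.4, 106.3, 66.5]), (526, [28.6, 108.1, 66.9]), (530, [28.2, 111.0, 65.8]), (534, [13.6, 144.2, 20.2]), (538, [13.9, 146.2, 21.1]), (542, [14.0, 148.7, 21.4])]
```

The strip's near face comes out at fixture x ≈ -21, so the board is home. The lever's right face is 113 mm along tool y and 36 mm ahead of the TCP. I'll move to its right side, staying above it.

```bash
python3 -m pendant '[[0,0,0,-0.012,0],[0,0.006,0.024,0,0],[0,0.006,0.024,0,0],[0,0.006,0.024,0,0],[0,0.006,0.024,0,0],[0,0.006,0.024,0,0],[0,0.006,0.024,0,0],[0,0,0,0.018,0],[0,0,0,0.018,0],[0,0,0,0.015,0],[0,0,0,0,0],[0,0,0,0,0]]'
python3 - <<'E'
from h import *
im,d=bot.read_camera("wrist");cv2.imwrite("pics/w5.png",im)
E
```

```text
t: 8.9
eef_pos: [0.4934, -0.1133, 0.2228]
tool_rot: [-0.0, 0.995, -0.101, -0.001]
contact_force: [1.4, -0.1, 0.5]
gripper_width: -0.002
grasp_force: 0.0
```

View pics/w5.png

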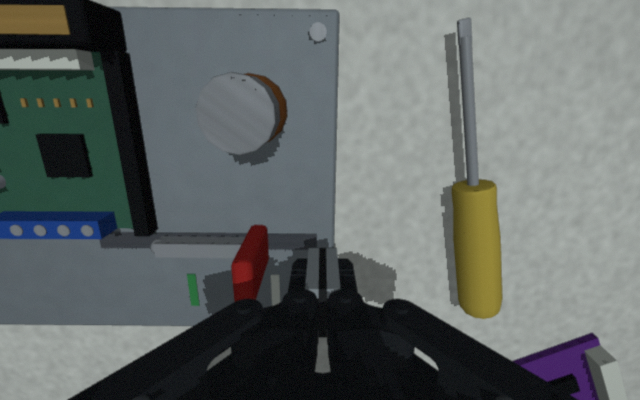

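The fingertip (322,255) stands right of the red paddle (250,265) and in line with it. I'll push left.

```bash
python3 -m pendant '[[0,0,-0.006,0,0],[0,0,-0.006,0,0],[0,0,-0.005,0,0],[0,0,-0.005,0,0],[0,0,-0.005,0,0],[0,0,-0.005,0,0],[0,0,0,0,0]]'
python3 -m pendant '[[0,0,-0.005,0,0],[0,0,-0.005,0,0],[0,0,-0.004,0,0],[0,0,0,0,0]]'
```

```text
t: 9.53
eef_pos: [0.5006, -0.0823, 0.2244]
tool_rot: [0.001, 0.995, -0.101, 0.001]
contact_force: [0.5, -3.4, 2.8]
gripper_width: 0.0
grasp_force: 1.5
t: 9.87
eef_pos: [0.5035, -0.0679, 0.2242]
tool_rot: [0.0, 0.995, -0.101, 0.001]
contact_force: [0.6, -2.5, 1.8]
gripper_width: -0.003
grasp_force: 1.3
```

```bash
python3 -m pendant '[[0,0,-0.004,0,0],[0,0,-0.004,0,0],[0,0,-0.004,0,0],[0,0,0,0,0]]'
python3 -m pendant '[[0,0,-0.003,0,0],[0,0,-0.003,0,0],[0,0,-0.002,0,0],[0,0,0,0,0]]'
```

```text
t: 10.2
eef_pos: [0.5058, -0.0553, 0.2238]
tool_rot: [-0.0, 0.995, -0.1, 0.0]
contact_force: [-0.1, -0.4, 0.8]
gripper_width: 0.003
grasp_force: 0.1
t: 10.53
eef_pos: [0.5062, -0.053, 0.2236]
tool_rot: [0.003, 0.995, -0.103, -0.001]
contact_force: [-1.8, -15.0, 5.8]
gripper_width: -0.002
grasp_force: 8.0
```

```bash
python3 -m pendant '[[0,0,-0.003,0,0],[0,0,-0.002,0,0],[0,0,0,0,0],[0,0,0,0,0]]'
python3 -m pendant '[[0,0,0.01,0,0],[0,0,0.02,0,0],[0,0,0.02,0,0],[0,0,0,-0.035,0],[0,0,0,-0.035,0],[0,0,0,-0.02,0],[0,-0.03,0,0,0],[0,0,0,0,0],[0,0,0,0,0]]'
python3 - <<'E'
from h import *
cm("wrist");s=bot.get_obs();p=s["eef_pos"];q=s["tool_rot"];a=2*np.arctan2(q[2],q[1])
X=np.array([np.cos(a),np.sin(a)]);Y=np.array([np.sin(a),-np.cos(a)])
f=lambda w:np.round([(w[:2]-p[:2])@X*1e3,(w[:2]-p[:2])@Y*1e3,w[2]*1e3],1)
im,d=bot.read_camera("wrist");cv2.imwrite("pics/w6.png",im)
red=(im[...,2]>120)&(im[...,1]<60)&(im[...,0]<60)
v,u=np.nonzero(red);W=np.array([f(at_d("wrist",a,b,d)) for a,b in zip(u,v)]);T=W[W[:,2]>62];print(p,len(T),np.percentile(T,[2,98],axis=0))
C=np.array([.541,-.007]);e=f(np.r_[C,0]);print("fixture centre in tool",e)
for v in (200,215,230): 
    r=[f(at_d("wrist",u,v,d)) for u in range(300,640)]; 
    print("plate right edge",max([w[1] for w in r if abs(w[2]-20)<3],default=None))
E
```

```text
t: 10.87
eef_pos: [0.5066, -0.0517, 0.2236]
tool_rot: [0.006, 0.994, -0.105, -0.002]
contact_force: [-4.2, -25.5, 11.3]
gripper_width: -0.002
grasp_force: 13.5
t: 11.62
eef_pos: [0.4672, -0.0861, 0.3135]
tool_rot: [0.0, 0.995, -0.1, -0.001]
contact_force: [0.4, 0.2, -0.1]
gripper_width: 0.003
grasp_force: 0.0
[ 0.46719554 -0.08605363  0.31351035] 99 [[ 23.288 -57.104  65.   ]
 [ 39.508 -53.892  67.704]]
fixture centre in tool [ 56.5 -92.2   0. ]
plate right edge 133.0
plate right edge 116.1
plate right edge None
```

View pics/w6.png

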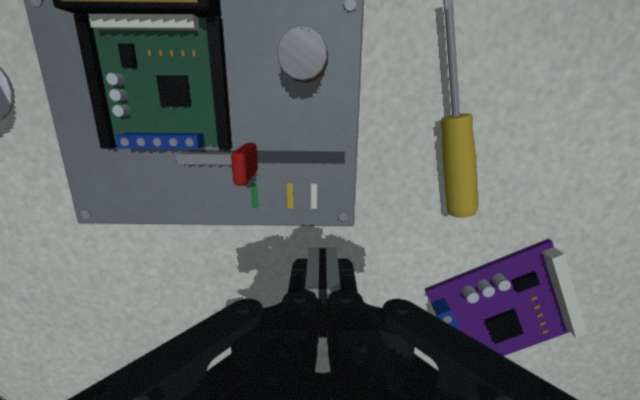

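The lever is at the green stripe (250,165) and the latch bar's end (177,158) lies in front of the strip, which agrees with y ≈ +19, full travel. One numeric check before I hand in.

```bash
python3 - <<'E'
from h import *
cm("wrist");a=np.radians(-11.6);X=np.array([np.cos(a),np.sin(a)]);Y=np.array([-np.sin(a),np.cos(a)])
im,d=bot.read_camera("wrist")
f=lambda u,v:(lambda w:np.round(np.r_[w[:2]@X,w[:2]@Y,w[2]]*1e3,1))(at_d("wrist",u,v,d))
for v in(157,172): print(v,[(u,f(u,v).tolist()) for u in range(226,266,3)])
print("L",[f(u,180).tolist() for u in range(58,78,2)]);print("R",[f(u,180).tolist() for u in range(350,366,2)])
print("strip",[f(120+i*0+0,v).tolist() for v in range(144,154)])
E
```

```text
157 [(226, [508.1, 82.6, 34.1]), (229, [508.0, 80.4, 33.7]), (232, [514.1, 69.6, 64.5]), (235, [514.3, 67.2, 65.9]), (238, [514.3, 65.2, 65.8]), (241, [514.6, 62.8, 67.3]), (244, [514.2, 61.4, 64.9]), (247, [513.1, 60.6, 59.7]), (250, [511.3, 60.5, 50.6]), (253, [509.4, 60.5, 40.5]), (256, [507.4, 60.4, 30.4]), (259, [505.5, 59.9, 20.7]), (262, [505.6, 57.3, 21.3]), (265, [505.2, 55.3, 19.4])]
172 [(226, [492.9, 87.8, 20.2]), (229, [492.9, 85.3, 20.3]), (232, [492.8, 82.9, 20.1]), (235, [503.8, 68.3, 64.9]), (238, [504.2, 65.9, 66.4]), (241, [504.0, 64.0, 65.8]), (244, [504.1, 61.9, 65.9]), (247, [503.2, 60.7, 62.4]), (250, [501.2, 60.5, 54.1]), (253, [498.6, 60.6, 43.7]), (256, [495.9, 60.7, 32.3]), (259, [493.2, 60.5, 21.2]), (262, [493.0, 58.2, 20.7]), (265, [492.9, 55.8, 20.3])]
L [[479.9, 245.5, -1.6], [480.5, 241.8, 0.8], [480.3, 240.7, 0.0], [480.6, 238.2, 0.8], [480.7, 236.1, 1.2], [485.4, 220.5, 18.6], [486.0, 217.1, 20.7], [485.8, 215.9, 20.2], [485.8, 214.3, 20.0], [485.7, 213.0, 19.6]]
R [[486.2, -14.3, 20.3], [486.1, -16.0, 19.6], [486.3, -17.6, 20.4], [480.7, -21.5, -0.5], [481.1, -23.1, 1.1], [481.2, -24.8, 1.7], [481.0, -26.7, 0.9], [481.1, -28.4, 1.1]]Traceback (most recent call last):
  File "<stdin>", line 7, in <module>
NameError: name 'i' is not defined. Did you mean: 'im'?
```

```bash
python3 -c "
from station import bot
print(bot.hand_in())"
```

```text
the job is handed in; nothing more can be done
None
```

The job is handed in, with no verdict returned: I measured the board home against the end stop (strip face at fixture x ≈ -21 mm, home is -20) and the lever at its second stop (travel ≈ 49.5 mm of 50), with the gripper clear of everything.

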